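# Throw a guarded toggle with a hook rod

### The job

Take the bent rod by its orange cross handle from the blue stand, reach over the yellow barrier and under the pale hood with it, and pull the red-capped toggle fully over towards the barrier. Then put the rod back in its stand, seated as it was. Work the toggle with the rod only, keep your hand off both switches, leave the black toggle and the mug, bottle and brass block on the bench as they are, and do not bump hard against the guard.

Things in the scene. Friction and masses are not known exactly. Their poses are not given: they have to be found in the camera images.
- hook_rod: Bent steel rod with an orange cross handle, loose, 0.15 kg. Origin: centre of the handle; z up, x level towards the hook, y along the handle, as it lies in its stand. Handle: bar 100 mm long, section 16 x 20 mm, leaning 40 deg: its gripping faces, 16 mm apart, look along +-(x .766, z .643); fingers pointing along the shaft (x .643, z -.766) take it squarely at its middle, the shaft between them.
- rod_bend (a point): First bend of the rod, at x +80, z -96 mm of the rod frame (fixed to it). From the handle the round shaft, 8 mm thick, runs 125 mm forward and down to here, 40 deg from vertical; then 60 mm level forward to a second bend at x +140, z -96; then straight down to the blade.
- rod_blade (a point): Centre of the flat blade at the hook end of the rod, at x +140, z -155 mm of the rod frame. The blade is 22 mm wide along y, 5 mm thick along x, 32 mm high; its lower end is at z -171 mm.
- stand: Blue stand for the rod, fixed. Origin on the worktop under the middle of the seated handle; z up, x towards the hook of a seated rod, y along its handle. Two posts at y +-44 mm (39 to 49 mm from the middle) end in open-topped V notches that carry the ends of the handle; a lower post at x +49 mm, about 135 mm high, has a shallow saddle 18 mm wide that carries the shaft.
- stand_seat (a point): Where the handle's centre is when the rod is seated: 200 mm straight above the stand's origin. Axes as the stand's; a seated rod has the same directions. The rod lifts straight up out of the stand and is put back by lowering it straight down.
- guard: Guard station, fixed. Origin on the worktop midway between the two switches, under their pivots; z up, x away from the operator (front is -x), y to the left. Side walls at y +-120 mm and a back wall at x +88 mm, 268 mm high (side walls only 113 mm high ahead of x -28 mm). The switches are reached only through the front gap between barrier and hood.
- barrier_edge (a point): Middle of the top edge of the yellow front barrier, at x -76 mm of the guard, 117 mm above the worktop. The barrier is 8 mm thick at its rolled top edge, 4 mm below, and 240 mm wide. Axes as the guard's.
- hood_edge (a point): Middle of the lower front edge of the pale translucent hood, at x -36 mm of the guard, 270 mm above the worktop. The hood is a level sheet, 5 mm thick, from here back to the rear wall, over the whole width.
- red_switch: Grey switch box, 66 x 52 x 40 mm, fixed inside the guard, with the RED-capped lever. Origin on the worktop below the lever's pivot; axes as the guard's. It stands at x 0 and y +45 or -45 mm of the guard, the other switch in the other place. The pivot is 45 mm above the worktop; the lever is 50 mm from the pivot to the centre of its rounded cap end; the cap is 13 mm thick.
- black_switch: The same box with the BLACK-capped lever; to be left as it is.
- red_lever (a joint): Angle of the red lever, rad: 0 = leaning 28 deg away from the front (to +x of the guard), 0.49 = upright, 0.98 = fully over towards the front barrier (end stop). It starts at 0 to 0.12, stays where it is left, and takes about 0.05 N m to move: 1 to 2 N at the cap.
- red_tip (a point): Centre of the rounded end of the red lever's cap (radius 6.5 mm).
- black_tip (a point): Centre of the rounded end of the black lever's cap (radius 6.5 mm).
- mug: Bystander, loose: cream coffee mug, 82 mm across, 94 mm high. Origin at the centre of its underside. Leave in place.
- oil_bottle: Bystander, loose: white bottle with a yellow cap, 54 mm across, 166 mm high. Origin at the centre of its underside. Leave in place.
- brass: Bystander, loose: brass block with two holes, 32 x 75 x 25 mm, lying. Origin at the centre of its underside. Leave in place.

How it is judged (in metres and radians):
On the way, in this order (a step that is already met when the one before it is completed fails the run):
1. the rod is lifted out of its stand (distance between hook_rod and stand_seat above 0.05 m), for 0.2 s.
2. the red lever is pulled fully over towards the barrier (at least 0.85 of 0.98 rad) (value of joint red_lever above 0.85 rad), for 0.2 s.
At the end, for the whole second after the job is handed in: The red lever stands at 0.85 rad or more, the black lever's cap is within 12 mm of where it was, and the rod rests in its stand: handle centre within 12 mm of its seat, upright and along the stand's directions within 0.15 rad, at rest (value of joint red_lever above 0.85 rad and distance of black_tip from where it was at the start of the episode below 0.012 m and distance between hook_rod and stand_seat below 0.012 m and angle between the z axis of hook_rod and the z axis of stand_seat, either way round below 0.15 rad and angle between the y axis of hook_rod and the y axis of stand_seat, either way round below 0.15 rad and linear speed of hook_rod below 0.02 m/s); the robot touches nothing.
It fails at once if the hand or arm touches either switch (contact force between any of the fingers, the arm and red_switch above 1 N or contact force between any of the fingers, the arm and black_switch above 1 N).
It fails at once if the black lever is moved (its cap by 12 mm or more) (distance of black_tip from where it was at the start of the episode above 0.012 m).
It fails at once if the guard is bumped with more than 20 N (contact force between guard and anything else above 20 N).
It fails at once if a bystander is moved by more than 25 mm (distance of any of mug, oil_bottle, brass from where it was at the start of the episode above 0.025 m).
It also fails if it takes over 64 s, if anything falls off the work surface, if the arm or the gripper's body presses on something with over 40 N, if the wrist force passes 120 N, or if a joint passes its speed limit or range.

### The arm

A 6-joint arm with a two-finger parallel gripper is mounted at the origin on a cart in front of the work surface, level with it; the furniture and walls round the work are solid. World frame = base frame: x ahead of the robot, y to its left, z up, the work surface at z = 0. Lengths are in mm, angles in rad, forces in N, time in s.
With the tool pointing down it reaches from about 300 to 775 mm from the base axis. Payload 14.6 kg.
Tool frame: the origin (TCP) lies midway between the tips of the shut fingers; the grasp point (between the pads) lies behind it (manip.grip_depth is the z of the grasp point in the tool frame, in mm); z points along the fingers, y is the line along which they close (so a half turn about z gives the same grasp; the last joint's range is limited). The gripper opens to 94 mm and grips with 3 to 60 N. Pads are 16 mm wide; open, the fingers measure 119 mm over their backs; the gripper's body (75 mm by 177 mm) begins 78 mm behind the grasp point.
Start: joints at [1.131, 0.3, 1.521, -0, 1.321, -0.067], TCP at [200.32, 512.212, 165.846] pointing down, gripper open.
Joint ranges: [-3.03, 3.03], [-0.79, 2.21], [0.23, 2.52], [-1.04, 4.18], [0, 3.07], [-2.55, 2.55]. Speed limits (rad/s): [2.22, 2.22, 2.57, 3.14, 3.14, 3.14].

### API

Orientations are given as [roll, pitch, yaw] about the fixed x, y, z axes, in that order (R = Rz(yaw) Ry(pitch) Rx(roll)).
In Python, from cell import manip gives the robot as it stands.
- The arm moves only by the tool nudge_tcp, called after "Request:" in YAML: its name, and indented under it one key for each argument. Schema: {"type":"object","properties":{"segments":{"type":"array","items":{"type":"number"},"minItems":6,"maxItems":30},"aperture":{"type":"number"},"clamp_n":{"type":"number"},"only":{"type":"string"},"quiet":{"type":"boolean"},"lines":{"type":"string"}},"required":["segments"],"additionalProperties":false}. segments is one flat list of numbers that holds 1 to 5 rows one after another, with no inner brackets; each row has 6 numbers: dx, dy, dz in m, then a rotation vector rx, ry, rz in units of 0.05 rad; each row is the pose to reach, as a shift and turn from the pose commanded when the call began, along the tool's axes at that moment; what a row does not reach only later rows make up. A row lasts 1/10 s, in which the tool goes at most 50 mm and 0.15 rad, less where a joint would pass 70% of its speed; a pose out of reach is approached as far as the arm can. aperture is the finger opening in mm, set as the call begins (left out keeps the last). The fingers move at their own pace and stop on an object; clamp_n is the grip in N (left out, the last holds). Time passes only in rows, so rows that do not move let the fingers close. The tool returns the time, the measured TCP pose, the force, the opening and the grip force at its end. only (a regular expression) keeps the lines of the reply that match it, lines (a string "A,B") keeps lines A to B, and quiet returns only ok. Input that does not fit is refused with a message, and nothing moves.
- manip.read_state(): the state, without advancing time (a new reading comes with each control period).
- manip.camera(name): name is "scene" or "top"; returns (picture, depth): 420x560x3 uint8, red, green, blue; 420x560 float32, mm along the optical axis (not along the pixel's ray), 0 where there is no reading.
- manip.camera_info(name): a dict with "K" (3x3 intrinsics, pixels), "dist" ([k1, k2, p1, p2, k3] as OpenCV has them; the pictures are not rectified), "rvec" (rotation vector, rad) and "tvec" (3), from world to camera coordinates, as OpenCV has them. Camera axes: x right, y down, z forward; pixel columns grow to the right and rows downward; lengths in mm; the calibration is good to about 2 mm. A picture is of the moment at which its call begins. camera_info takes no time and is no camera call.
- manip.sign_off(): hands the job in; it is judged then, once.
The state is a dict: "clock": time; "joints": joint angles; "qd": joint speeds; "effort": joint torques, N m; "eef_pos": TCP position; "eef_rot": TCP orientation; "wrist_force": force on the tool from outside, world axes, zero at the start; "moment": the same for the moment, N m; "finger_gap": finger opening in mm; "finger_force": force on a finger pad.
Only numpy, scipy, OpenCV 4.12 (cv2) and the standard library are available. Lean on these libraries where they do the work, as an engineer would, in place of code of your own. Each camera call takes 0.05 s, during which the arm holds its last target. There are 200 camera calls.

## Working session

There is one attempt and no reset: what is moved stays moved. The work goes in short steps, Python scripts to look and compute and a tool call to move; the robot and the scene stay as the last step left them, time stands still between calls to the robot, and variables do not carry over. Pictures are saved under pics/ and viewed, at most 10 in all, crops included, and the job is handed in when it is done.

```bash
ls; mkdir -p pics
```

Run:
```python
from cell import manip
import cv2,numpy as np
for n in("scene","top"):
    p,d=manip.camera(n); cv2.imwrite(f"pics/{n}0.png",p[:,:,::-1]); np.save(f"pics/{n}0.npy",d)
    i=manip.camera_info(n); print(n,i)
print(manip.read_state(), manip.grip_depth)
```

```text
cell.py
pics
scene {'K': array([[379.98489309,   0.        , 278.65842353],
       [  0.        , 379.98489309, 209.36715913],
       [  0.        ,   0.        ,   1.        ]]), 'dist': array([0.01600119, 0.        , 0.        , 0.        , 0.        ]), 'rvec': array([ 2.17326788, -1.10163622,  0.43359289]), 'tvec': array([-280.78539071,  411.06107565,  839.63788367])}
top {'K': array([[415.65966215,   0.        , 281.12689816],
       [  0.        , 415.65966215, 205.82583849],
       [  0.        ,   0.        ,   1.        ]]), 'dist': array([-0.11961647,  0.        ,  0.        ,  0.        ,  0.        ]), 'rvec': array([ 2.12521187, -2.13190953,  0.19580199]), 'tvec': array([  48.12561249,  528.26909279, 1286.59796316])}
{'clock': 0.1, 'joints': array([ 1.13140996e+00,  3.00417974e-01,  1.52152246e+00, -3.05583399e-05,
        1.32068828e+00, -6.65956749e-02]), 'qd': array([ 0.00149142, -0.00267632, -0.00035105, -0.00048512,  0.00103176,
        0.00185068]), 'effort': array([-7.93177260e-04, -5.32644510e+01, -3.53286624e+01,  7.09374086e-02,
        2.34804559e-02,  7.41341069e-06]), 'eef_pos': array([200.21012537, 511.96907788, 165.34028653]), 'eef_rot': array([-3.14055692e+00, -3.94123162e-05,  2.76880952e+00]), 'wrist_force': array([-0.49865575, -0.06962005,  0.22215107]), 'moment': array([-0.01339381, -0.07752285,  0.04894125]), 'finger_force': 0.0, 'finger_gap': 94.10923899941811} -18.8
```

View pics/scene0.png

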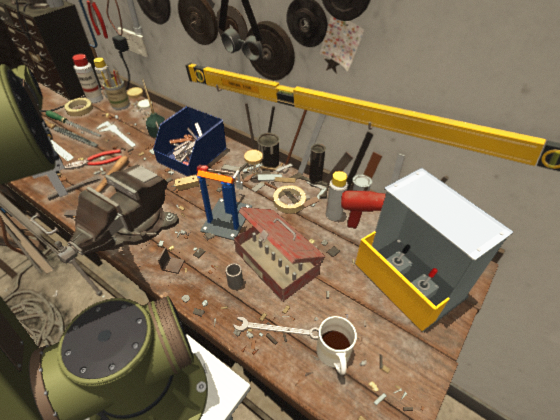

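View pics/top0.png

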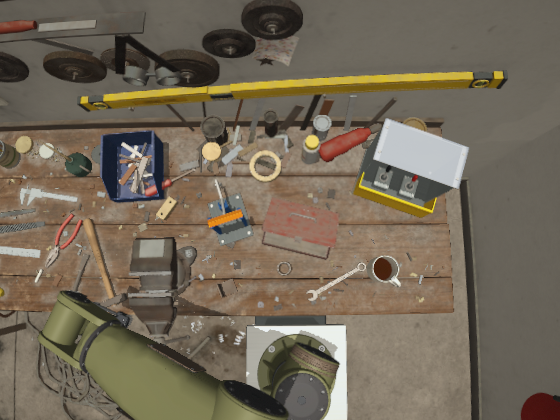

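The scene view shows the orange handle at about (218,173) on its blue stand, and the guard at right with the black tip near (405,247) and the red tip near (434,271). In the top view the handle is at (227,221), black at (385,168) and red at (414,178). I'll enlarge both views.

Run:
```python
import cv2,numpy as np
def crop(n,x,y,w,h,k):
    c=cv2.resize(cv2.imread(f"pics/{n}0.png")[y:y+h,x:x+w],None,fx=k,fy=k,interpolation=cv2.INTER_CUBIC)
    for i in range(0,w,10):
        cv2.line(c,(i*k,0),(i*k,6 if i%50 else 14),(255,255,255),1)
        if i%20==0: cv2.putText(c,str(x+i),(i*k,24),0,.38,(0,255,255),1)
    for i in range(0,h,10):
        cv2.line(c,(0,i*k),(6,i*k),(255,255,255),1)
        if i%20==0: cv2.putText(c,str(y+i),(8,i*k+4),0,.38,(0,255,255),1)
    return c
a=crop("scene",185,150,80,100,5);b=crop("top",190,170,80,100,5)
cv2.imwrite("pics/rod.png",np.hstack([a,b])[:600])
a=crop("scene",350,165,160,165,5)[:,:];cv2.imwrite("pics/gs.png",cv2.resize(a,None,fx=.72,fy=.72,interpolation=cv2.INTER_AREA))
cv2.imwrite("pics/gt.png",crop("top",350,110,120,110,5))
```

```text
(no output)
```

View pics/rod.png

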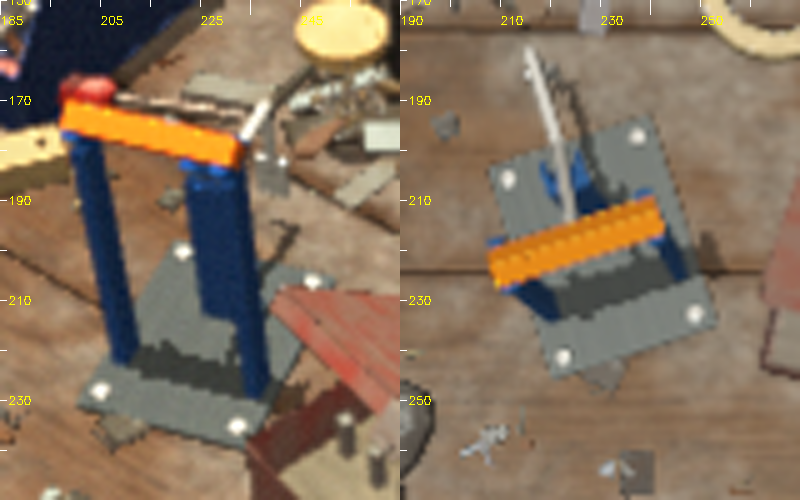

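View pics/gs.png

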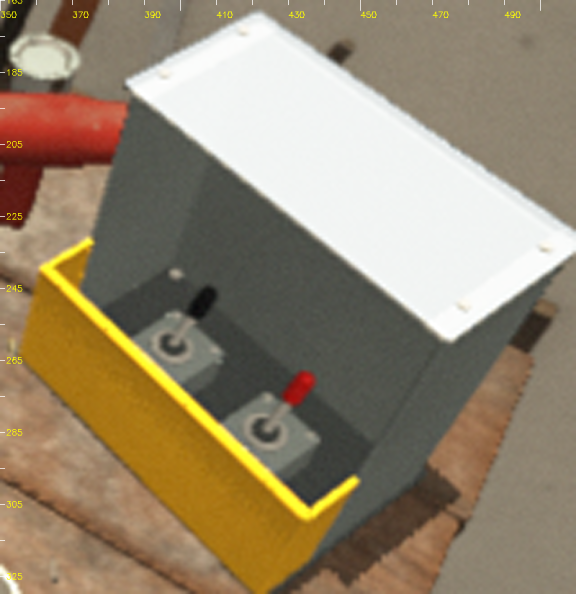

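View pics/gt.png

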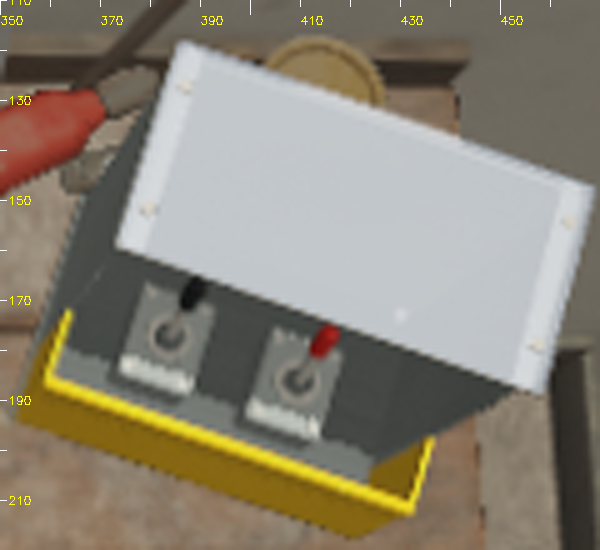

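Pixel readings as (scene; top):
- Red tip: (434.4,270.6); (415.6,177.2).
- Black tip: (407.2,247.5); (389,167.4).
- Barrier corners: (362.2,239.4), (435.8,308.3); (359.2,187.2), (432.6,213).
- Hood corners: (385.3,188.3), (474.7,259.7), (510,229.7), (422.2,168.3); (373.4,159.2), (458.2,188.6), (468.8,147), (386.6,118.2).
- Handle centre: about (215.4,176.6); (225.2,218.6).

The rod points up in the top image, with its second bend near (216,180).

Create h.py:
```python
from cell import manip
import cv2,numpy as np
from scipy.optimize import least_squares
from scipy.spatial.transform import Rotation as Ro
I={n:manip.camera_info(n) for n in("scene","top")}
def proj(n,P):
    i=I[n];return cv2.projectPoints(np.float64(P).reshape(-1,1,3),i["rvec"],i["tvec"],i["K"],i["dist"])[0].reshape(-1,2)
def tri(a,b):
    P=[];u=[]
    for n,p in(("scene",a),("top",b)):
        i=I[n];P.append(np.c_[cv2.Rodrigues(i["rvec"])[0],i["tvec"]])
        u.append(cv2.undistortPoints(np.float64([[p]]),i["K"],i["dist"]).reshape(2,1))
    X=cv2.triangulatePoints(P[0],P[1],*u).ravel();X=X[:3]/X[3]
    return X,max(np.linalg.norm(proj("scene",X)-a),np.linalg.norm(proj("top",X)-b))
def omask(img):
    h=cv2.cvtColor(img,cv2.COLOR_RGB2HSV);return cv2.inRange(h,(8,170,120),(22,255,255))
```

Run:
```python
from h import *
np.set_printoptions(precision=1,suppress=True)
pts=dict(red=((434.4,270.6),(415.6,177.2)),black=((407.2,247.5),(389,167.4)),barL=((362.2,239.4),(359.2,187.2)),barR=((435.8,308.3),(432.6,213)),
hFL=((385.3,188.3),(373.4,159.2)),hFR=((474.7,259.7),(458.2,188.6)),hBR=((510,229.7),(468.8,147)),hBL=((422.2,168.3),(386.6,118.2)),handle=((215.4,176.6),(225.2,218.6)))
for k,(a,b) in pts.items(): print(k,*tri(a,b))
# guard fit (x,y,z,yaw)
loc={'barL':(-76,120,117),'barR':(-76,-120,117),'hFL':(-36,120,272),'hFR':(-36,-120,272),'hBR':(88,-120,272),'hBL':(88,120,272)}
def W(q,P): return Ro.from_euler('z',q[3]).apply(P)+q[:3]
def f(q): return np.concatenate([(proj(n,W(q,loc[k]))[0]-pts[k][j]) for k in loc for j,n in enumerate(("scene","top"))])
g=least_squares(f,[600,-300,0,-.3],loss='soft_l1');print("guard",g.x[:3],round(g.x[3],4),f(g.x).reshape(-1,4))
for y in(45,-45):
  for a in(0,.1,.98): t=a-np.radians(28);print(y,a,W(g.x,(-50*np.sin(t),y,45+50*np.cos(t))))
# handle fit
R40=np.array([[.766,0,.643],[0,1,0],[.643,0,-.766]]) # cols: normal, y, shaft
R40=np.c_[[.766,0,.643],[0,1,0],[.643,0,-.766]]
C=np.array([(a*8,b*50,c*10) for a in(-1,1) for b in(-1,1) for c in(-1,1)])@R40.T
obs={}
for n in I:
    im=cv2.imread(f"pics/{n}0.png")[:,:,::-1].copy();m=omask(im)
    k,l,s,c=cv2.connectedComponentsWithStats(m)
    b=l[176,215] if n=="scene" else l[219,225];mm=(l==b).astype(np.uint8);print(n,s[b])
    M=cv2.moments(mm,True);obs[n]=np.array([M['m10']/M['m00'],M['m01']/M['m00'],.5*np.arctan2(2*M['mu11'],M['mu20']-M['mu02'])*20,np.sqrt(M['m00'])/3])
def hull(n,q):
    M=cv2.moments(cv2.convexHull(proj(n,W(q,C)).astype(np.float32)));return np.array([M['m10']/M['m00'],M['m01']/M['m00'],.5*np.arctan2(2*M['mu11'],M['mu20']-M['mu02'])*20,np.sqrt(M['m00'])/3])
X0=tri(*pts['handle'])[0]
f2=lambda q:np.concatenate([hull(n,q)-obs[n] for n in I])
for y0 in(.3,):
    h=least_squares(f2,[*X0,y0],diff_step=1e-3);print("rod",h.x[:3],round(h.x[3],4),h.cost,f2(h.x))
    for p in((80,0,-96),(140,0,-96),(140,0,-171)): print(p,proj("scene",W(h.x,p)),proj("top",W(h.x,p)))
np.save("fit.npy",[g.x,h.x])
```

```text
red [ 612.4 -383.    90.6] 0.11030602456213191
black [ 645.3 -299.    85.7] 0.17381788688052685
barL [ 575.  -195.7  114. ] 0.5040487669592788
barR [ 492.7 -421.4  118.2] 0.7068763352988603
hFL [ 617.1 -206.5  272.4] 0.3360092798832454
hFR [ 534.  -439.1  272.7] 0.12979671425913514
hBR [ 650.5 -475.7  279.8] 1.311454096877023
hBL [ 736.4 -249.6  273.1] 0.013692296926885951
handle [464.3 204.9 201.5] 0.057315694320484945
guard [ 607.  -334.     4.2] -0.3368 [[-0.1 -1.6  0.7 -0.8]
 [ 0.5 -1.3  0.9 -1.4]
 [ 0.1  0.3  1.4  1. ]
 [-1.2 -1.8 -0.8 -0. ]
 [ 0.8  1.  -1.2  0.9]
 [-0.6  0.5  0.5  1.8]]
45 0 [ 644.  -299.2   93.3]
45 0.1 [ 639.8 -297.7   95.5]
45 0.98 [ 599.6 -283.7   93.3]
-45 0 [ 614.3 -384.2   93.3]
-45 0.1 [ 610.  -382.7   95.5]
-45 0.98 [ 569.9 -368.6   93.3]
scene [197 170  36  13 237]
top [207 210  36  17 263]
rod [464.9 208.1 201.7] 0.3266 0.4551997350636235 [ 0.6 -0.1  0.   0.  -0.4  0.5 -0.   0.4]
(80, 0, -96) [[229.4 182.7]] [[220.4 198.7]]
(140, 0, -96) [[236.8 170.3]] [[214.7 180.8]]
(140, 0, -171) [[238.6 187.6]] [[218.2 186.2]]
```

The numbers agree with the text:
- Red tip height is 90.6 mm, which fits 89 to 95, at guard local (21,-44.5).
- Handle height is 201.7 mm against 200.
- The fitted rod puts its second bend within 1.5 px of where it is seen.

Next is a planning helper that works out moves in the tool axes.

Create p.py:
```python
import sys,numpy as np
from cell import manip
from scipy.spatial.transform import Rotation as Ro
np.set_printoptions(precision=3,suppress=True)
g,h=np.load("fit.npy")
def tool(pos,yaw,back=0):
    R=Ro.from_euler('z',yaw).as_matrix()@np.c_[[0,1,0],[.766,0,.643],[.643,0,-.766]]
    return pos+R[:,2]*(18.8-back),R
def gl(x,y,z): return Ro.from_euler('z',g[3]).apply((x,y,0))+[g[0],g[1],z]
def delta(pos,yaw,back=0):
    s=manip.read_state();T,R=tool(np.array(pos,float),yaw,back)
    C=Ro.from_euler('xyz',s["eef_rot"])
    d=C.inv().apply(T-s["eef_pos"]);r=(C.inv()*Ro.from_matrix(R)).as_rotvec()
    print("d",d,"r",r,"|d|",np.linalg.norm(d).round(1),"|r|",np.linalg.norm(r).round(3))
def where():
    s=manip.read_state();C=Ro.from_euler('xyz',s["eef_rot"])
    p=s["eef_pos"]-C.as_matrix()[:,2]*18.8;X=C.as_matrix()[:,0]
    print("t",s["clock"],"grip",p,"yaw",np.arctan2(-X[0],X[1]),"guardloc",Ro.from_euler('z',-g[3]).apply(p-g[:3]*[1,1,0]),"F",s["wrist_force"],"gap",s["finger_gap"],s["finger_force"],"q",s["joints"])
```

Run:
```python
from p import *
delta([h[0],h[1],201],h[3],130)
```

```text
d [-302.492 -232.737 -120.61 ] r [-0.654 -0.304  0.835] |d| 400.3 |r| 1.103
```

The manual's scale: shifts go in m and turns go in units of 0.05 rad. Converting my numbers, -120 mm is -0.12, -60 mm is -0.06, 0.19 rad is 3.8.

Request:
nudge_tcp:
  segments: [0, 0, -0.04, 0, 0, 0, 0, 0, -0.08, 0, 0, 0, 0, 0, -0.12, 0, 0, 0, -0.03, -0.025, -0.15, -1.6, -0.8, 2, -0.06, -0.05, -0.15, -2.8, -1.4, 3.8]
  aperture: 50
  clamp_n: 60

```text
clock: 0.6
eef_pos: [238.9, 444.1, 319.0]
eef_rot: [2.988, 0.057, 2.571]
wrist_force: [1.1, 0.3, 0.8]
finger_gap: 57.5
finger_force: 0.0
```

Run:
```python
from p import *
delta([h[0],h[1],201],h[3],130);where()
```

```text
d [-270.769 -138.336   27.446] r [-0.504 -0.231  0.643] |d| 305.3 |r| 0.849
t 0.6 grip [236.456 442.273 337.584] yaw 1.000466634808992 guardloc [-606.257  610.156  337.584] F [1.068 0.304 0.777] gap 57.45238612578211 0.0 q [ 1.043  0.02   1.505 -0.063  1.466  0.04 ]
```

To row units: -200 mm is -0.2, -160 mm is -0.16, 0.48 rad is 9.6.

Request:
nudge_tcp:
  segments: [-0.04, -0.02, 0, -1.4, -0.7, 1.8, -0.08, -0.04, 0, -3, -1.4, 3.8, -0.12, -0.06, 0, -4.6, -2.1, 5.8, -0.16, -0.08, 0.005, -6, -2.8, 7.7, -0.2, -0.1, 0.01, -7.4, -3.4, 9.6]

```text
clock: 1.1
eef_pos: [355.5, 252.0, 302.7]
eef_rot: [2.586, 0.051, 2.064]
wrist_force: [1.2, 0.5, 0.7]
finger_gap: 49.9
finger_force: 0.0
```

Run:
```python
from p import *
delta([h[0],h[1],201],h[3],130);where()
```

```text
d [-77.713  -6.531  20.147] r [-0.138 -0.056  0.165] |d| 80.5 |r| 0.222
t 1.1 grip [346.359 248.065 318.676] yaw 0.49319704503167383 guardloc [-438.348  463.18   318.676] F [1.163 0.54  0.71 ] gap 49.86234958969588 0.0 q [ 0.606 -0.42   1.994 -0.121  1.02   0.132]
```

Request:
nudge_tcp:
  segments: [-0.04, -0.003, 0.01, -1.4, -0.6, 1.6, -0.0777, -0.0065, 0.02, -2.76, -1.12, 3.3, -0.0777, -0.0065, 0.0201, -2.76, -1.12, 3.3, -0.0777, -0.0065, 0.0201, -2.76, -1.12, 3.3, -0.0777, -0.0065, 0.0201, -2.76, -1.12, 3.3]

```text
clock: 1.6
eef_pos: [396.9, 187.6, 286.7]
eef_rot: [2.447, 0.001, 1.903]
wrist_force: [1.0, 0.4, 0.7]
finger_gap: 50.2
finger_force: 0.0
```

Run:
```python
from p import *
delta([h[0],h[1],201],h[3],130);where()
import cv2
for n in("scene","top"):
    a,_=manip.camera(n);cv2.imwrite(f"pics/{n}1.png",a[:,:,::-1])
```

```text
d [-2.416 -0.759  0.084] r [-0.004 -0.003  0.005] |d| 2.5 |r| 0.006
t 1.6 grip [385.543 183.711 301.171] yaw 0.3317846651694576 guardloc [-380.097  415.392  301.171] F [1.03  0.439 0.695] gap 50.19095566231402 0.0 q [ 0.381 -0.503  2.134 -0.044  0.817  0.067]
```

Request:
nudge_tcp:
  segments: [-0.0024, -0.0008, 0.02, -0.08, -0.06, 0.1, -0.0024, -0.0008, 0.05, -0.08, -0.06, 0.1, -0.0024, -0.0008, 0.08, -0.08, -0.06, 0.1, -0.0024, -0.0008, 0.08, -0.08, -0.06, 0.1]

```text
clock: 2.1
eef_pos: [445.3, 201.8, 221.0]
eef_rot: [2.449, 0.0, 1.897]
wrist_force: [-0.8, -0.9, 1.0]
finger_gap: 50.0
finger_force: 0.0
```

Run:
```python
from p import *
delta([h[0],h[1],201],h[3],0);where()
import cv2
a,_=manip.camera("scene");b,_=manip.camera("top")
cv2.imwrite("pics/pre.png",np.hstack([cv2.resize(a[140:240,165:245],None,fx=5,fy=5),cv2.resize(b[170:270,185:265],None,fx=5,fy=5)])[:,:,::-1])
```

```text
d [-0.276  3.225 47.335] r [-0.005  0.    -0.   ] |d| 47.4 |r| 0.006
t 2.1 grip [433.929 197.912 235.426] yaw 0.32622595901059137 guardloc [-339.123  444.785  235.426] F [-0.77  -0.928  1.012] gap 50.01923383649222 0.0 q [ 0.367 -0.305  2.164 -0.047  0.591  0.07 ]
```

View pics/pre.png

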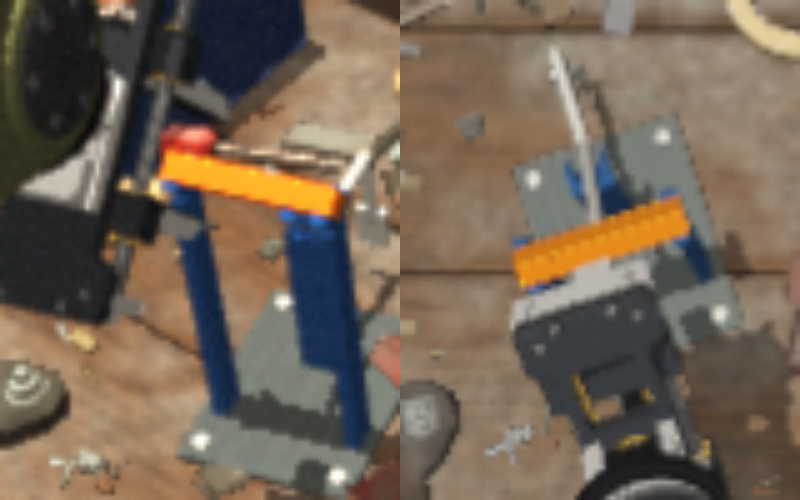

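Both views show the fingers just behind the handle, with the handle's top-view centre at crop (602,243). The lateral offset is hard to judge by eye, so I'll check it by projecting points.

Run:
```python
from p import *
from h import proj
s=manip.read_state();R=Ro.from_euler('xyz',s["eef_rot"]).as_matrix();T=s["eef_pos"]
for nm,l in dict(tcp=(0,0,0),grip=(0,0,-18.8),upTip=(0,37,0),upTipL=(8,37,0),upTipR=(-8,37,0),upBodyL=(37,88,-97),upBodyR=(-37,88,-97),bL=(88,37,-97),bR=(-88,37,-97)).items():
    P=T+R@np.array(l); a=proj("scene",P)[0];b=proj("top",P)[0]
    print(nm,P,"scene crop",(a-[165,140])*5,"top crop",(b-[185,170])*5+[400,0])
```

```text
tcp [445.239 201.529 224.333] scene crop [226.468 172.954] top crop [601.318 270.767]
grip [433.802 197.664 238.745] scene crop [212.997 166.949] top crop [604.569 287.982]
upTip [472.111 210.604 248.093] scene crop [243.033 104.923] top crop [580.01  215.821]
upTipL [469.551 218.184 248.094] scene crop [229.119 101.97 ] top crop [566.021 220.504]
upTipR [474.671 203.025 248.092] scene crop [256.99  107.886] top crop [593.998 211.14 ]
upBodyL [438.299 238.226 355.204] scene crop [124.519 -52.929] top crop [492.143 248.626]
upBodyR [461.982 168.118 355.197] scene crop [265.991 -25.058] top crop [635.356 200.679]
bL [384.937 274.034 322.459] scene crop [ 4.593 29.661] top crop [430.358 363.318]
bR [441.264 107.291 322.442] scene crop [340.709 100.07 ] top crop [762.302 251.803]
```

Run:
```python
from p import *
from h import I
import cv2
for n in("scene","top"):
    s=manip.read_state();a,d=manip.camera(n);i=I[n];R=Ro.from_euler('xyz',s["eef_rot"]);T=s["eef_pos"]
    v,u=np.nonzero(d>0);uv=cv2.undistortPoints(np.c_[u,v].astype(float)[:,None],i["K"],i["dist"])[:,0]
    P=np.c_[uv,np.ones(len(u))]*d[v,u][:,None];W=(P-i["tvec"])@cv2.Rodrigues(i["rvec"])[0]
    L=R.inv().apply(W-T);m=(abs(L[:,0])<60)&(abs(L[:,1])<70)&(L[:,2]<40)&(L[:,2]>-110)
    print(n,T,m.sum())
    for z in range(-110,40,10):
        k=m&(L[:,2]>=z)&(L[:,2]<z+10)
        if k.sum():print(z,k.sum(),"x",np.percentile(L[k,0],[2,50,98]),"y",np.percentile(L[k,1],[2,50,98]), "rgb",np.median(a[v[k],u[k]],0))
    k=m&(a[v,u,0]>200)&(a[v,u,2]<90)&(a[v,u,1]<190);print("orange L",L[k].mean(0),"W",W[k].mean(0),np.percentile(L[k],[2,98],axis=0))
    cv2.imwrite(f"pics/{n}2.png",a[:,:,::-1])
a=cv2.imread("pics/scene2.png")[110:230,150:270];b=cv2.imread("pics/top2.png")[170:270,180:280]
cv2.imwrite("pics/two.png",np.hstack([cv2.resize(a,(400,400)),cv2.resize(b,(400,400))]))
```

```text
scene [445.239 201.529 224.333] 372
-110 9 x [-10.55   -8.227   6.295] y [23.695 25.112 29.64 ] rgb [45. 45. 45.]
-100 6 x [-9.041 -8.052 -1.142] y [23.474 24.909 28.963] rgb [62. 59. 57.]
-90 21 x [-10.411  -9.347  -5.964] y [-37.53   24.007  34.215] rgb [105. 100.  93.]
-80 21 x [-9.969 -8.805  3.475] y [-38.187  23.873  33.416] rgb [109. 104.  95.]
-70 16 x [-10.267  -8.815  -2.698] y [-37.585  -2.299  34.517] rgb [110.  105.5  98.5]
-60 22 x [-9.913 -8.686  2.461] y [-38.048  23.552  35.047] rgb [106.5 102.   95.5]
-50 11 x [-10.213  -8.729   2.49 ] y [-35.21   23.788  28.446] rgb [86. 86. 78.]
10 20 x [-48.672  -9.217  42.191] y [-6.684  1.629  6.712] rgb [255. 182.  42.]
20 214 x [-51.127  -2.91   46.107] y [-12.37   -1.633   7.197] rgb [255. 180.  40.]
30 32 x [-51.539 -42.483  44.876] y [-20.341  -9.525   7.967] rgb [72.  64.5 74.5]
orange L [-2.419 -0.305 22.495] W [459.476 203.788 206.893] [[-50.635  -7.426  18.964]
 [ 45.923   7.391  26.523]]
top [445.371 201.447 225.22 ] 316
-100 11 x [-5.525  1.738  7.573] y [-26.241 -24.363 -23.09 ] rgb [38. 36. 33.]
-90 6 x [-3.97   1.21   6.442] y [-27.045 -25.526 -23.849] rgb [37.5 39.  39.5]
-70 4 x [-5.915 -1.545  5.021] y [37.624 37.769 39.196] rgb [188.  184.5 177. ]
-60 15 x [-9.98  -0.477  7.94 ] y [34.205 37.412 38.649] rgb [188. 180. 171.]
-50 4 x [-10.269  -7.991   1.084] y [30.383 36.482 37.325] rgb [213. 165. 125.]
10 4 x [-42.534  -7.553  20.116] y [3.416 5.289 6.257] rgb [231.5 140.   25.5]
20 219 x [-51.063  -3.15   45.586] y [-10.091   2.942  10.802] rgb [228. 139.  27.]
30 53 x [-49.857  -3.325  41.452] y [ 6.521  9.162 11.424] rgb [199. 117.  31.]
orange L [-1.792  4.19  25.39 ] W [464.464 206.004 208.482] [[-48.463  -4.927  20.457]
 [ 44.718  10.956  34.936]]
```

View pics/two.png

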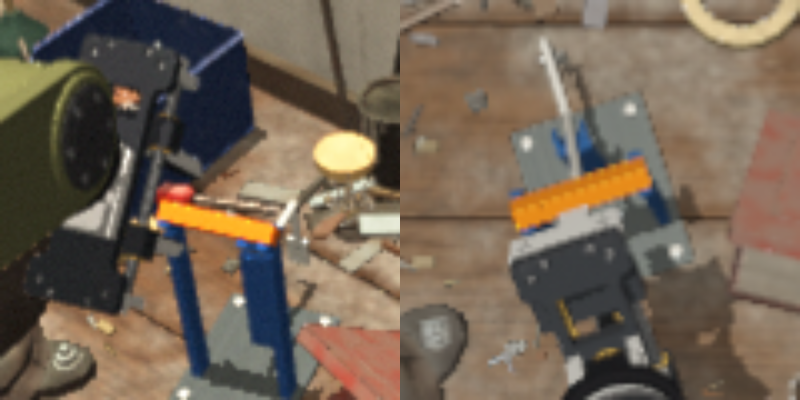

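The picture shows the grey fingers just short of the handle. The depth data puts the finger ends near tool z -45, short of the stated TCP. I'll check that offset against the gripper body before going on.

Run:
```python
from p import *
from h import I
import cv2
s0=manip.read_state();print(s0["clock"],s0["eef_pos"],s0["eef_rot"],s0["qd"],s0["wrist_force"],s0["finger_gap"])
for n in("scene","top"):
    s=manip.read_state();a,d=manip.camera(n);i=I[n];R=Ro.from_euler('xyz',s["eef_rot"]);T=s["eef_pos"]
    v,u=np.nonzero(d>0);uv=cv2.undistortPoints(np.c_[u,v].astype(float)[:,None],i["K"],i["dist"])[:,0]
    P=np.c_[uv,np.ones(len(u))]*d[v,u][:,None];W=(P-i["tvec"])@cv2.Rodrigues(i["rvec"])[0]
    L=R.inv().apply(W-T);m=(abs(L[:,0])<100)&(abs(L[:,1])<110)&(L[:,2]<15)&(L[:,2]>-260)
    for z in range(-260,20,10):
        k=m&(L[:,2]>=z)&(L[:,2]<z+10)
        if k.sum():print(z,k.sum(),"x",np.percentile(L[k,0],[2,50,98]),"y",np.percentile(L[k,1],[2,50,98]), "rgb",np.median(a[v[k],u[k]],0))
s0=manip.read_state();print(s0["clock"],s0["eef_pos"])
```

```text
2.3 [445.479 201.332 225.638] [ 2.441 -0.     1.896] [-0.007 -0.012  0.004  0.001 -0.008 -0.001] [ 0.05  -0.183  0.499] 50.25141253225279
-240 41 x [-37.995 -35.38  -20.823] y [-32.481 -10.394  10.72 ] rgb [25. 23. 19.]
-230 96 x [-36.085 -30.368 -13.306] y [-41.603 -32.865  14.036] rgb [169. 161. 149.]
-220 16 x [-34.248 -33.272  -6.208] y [-41.753 -11.455  12.255] rgb [134.  128.  118.5]
-210 3 x [-18.731 -15.051  -8.192] y [-41.664 -41.655 -41.345] rgb [111. 107.  97.]
-200 25 x [-22.732 -19.985  -3.701] y [-41.748 -17.447   5.847] rgb [170. 163. 151.]
-190 727 x [-32.199  -9.256  30.368] y [-87.882 -42.441  84.354] rgb [54. 52. 50.]
-180 486 x [-33.976 -16.391  29.829] y [-87.325 -16.584  85.256] rgb [38. 38. 40.]
-170 187 x [-33.979 -24.546   5.171] y [-81.067  30.458  79.805] rgb [49. 46. 45.]
-160 219 x [-34.349 -26.671  -5.119] y [-76.734   4.55   73.556] rgb [78. 73. 67.]
-150 50 x [-33.823 -33.012 -11.029] y [-79.542   9.912  76.461] rgb [50.5 41.5 39. ]
-140 1 x [-32.575 -32.575 -32.575] y [77.437 77.437 77.437] rgb [92. 92. 98.]
-130 3 x [-7.092 -3.484 -0.014] y [24.973 2
[... 1627 characters left out ...]
] rgb [74.  73.  67.5]
-150 76 x [-34.445  -6.222  31.808] y [-70.152  80.709  82.859] rgb [183. 181. 174.]
-140 16 x [-30.841  -5.591  29.162] y [79.399 80.323 81.956] rgb [167.  166.  159.5]
-110 1 x [-5.855 -5.855 -5.855] y [-23.217 -23.217 -23.217] rgb [75. 66. 48.]
-100 11 x [-5.675  2.74   7.548] y [-26.6   -25.061 -21.624] rgb [37. 37. 33.]
-90 6 x [-3.925  0.038  6.327] y [-26.447 -24.599 -23.654] rgb [38.  39.  38.5]
-70 5 x [-5.48  -0.141  8.006] y [37.016 38.238 38.345] rgb [188. 185. 177.]
-60 14 x [-9.994 -1.711  7.637] y [35.06  37.315 39.411] rgb [191.5 178.5 167. ]
-50 4 x [-10.024  -3.607   1.611] y [31.163 36.328 37.531] rgb [209.  163.  120.5]
2.4 [445.604 201.118 225.677]
```

Body front and fingertips both sit about 43 mm behind where the reported TCP implies, in both views. They are still 97 to 99 mm apart and laterally centred. The cameras agree on the stand, so I treat this as a tool-length offset of 43 mm along tool z and add it to the helper.

```bash
sed -i 's/18\.8-back/61.8-back/; s/\*18\.8$/*61.8/' p.py; grep -n 61.8 p.py
```

Run:
```python
from p import *
delta([h[0],h[1],201],h[3],0);where()
```

```text
8:    return pos+R[:,2]*(61.8-back),R
d [ 0.502 -0.367 93.917] r [ 0.003  0.001 -0.002] |d| 93.9 |r| 0.003
t 2.4 grip [434.116 197.247 240.046] yaw 0.3247976251822759 guardloc [-338.727  444.219  240.046] F [ 0.364 -0.668 -0.323] gap 50.04969118598931 0.0 q [ 0.366 -0.314  2.162 -0.047  0.593  0.07 ]
```

```bash
sed -i 's/\[:,2\]\*18\.8/[:,2]*61.8/' p.py
```

Create fing.py:
```python
from p import *
from h import I
import cv2
for n in("scene","top"):
    s=manip.read_state();a,d=manip.camera(n);i=I[n];R=Ro.from_euler('xyz',s["eef_rot"]);T=s["eef_pos"]
    v,u=np.nonzero(d>0);uv=cv2.undistortPoints(np.c_[u,v].astype(float)[:,None],i["K"],i["dist"])[:,0]
    P=np.c_[uv,np.ones(len(u))]*d[v,u][:,None];W=(P-i["tvec"])@cv2.Rodrigues(i["rvec"])[0]
    L=R.inv().apply(W-T);g_=a[v,u].astype(int)
    k=(abs(L[:,0])<60)&(abs(L[:,1])<20)&(abs(L[:,2])<150)&(g_[:,0]>190)&(g_[:,2]<90)&(g_[:,1]<195);print(n,"orange",L[k].mean(0),np.percentile(L[k],[3,97],axis=0).ravel())
    f=(abs(L[:,0])<12)&(abs(L[:,1])>20)&(abs(L[:,1])<42)&(L[:,2]>-90)&(L[:,2]<30)&(g_.max(1)-g_.min(1)<40);print("finger z",np.percentile(L[f,2],[50,90,97,100]),"x",np.percentile(L[f,0],[5,95]),"body front",np.percentile(L[(abs(L[:,0])<35)&(abs(L[:,1])>60)&(abs(L[:,1])<88)&(L[:,2]<-120)&(L[:,2]>-200),2],[90,97]))
```

```text
(no output)
```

Request:
nudge_tcp:
  segments: [0.0005, -0.0004, 0.02, 0.06, 0.02, -0.04, 0.0005, -0.0004, 0.045, 0.06, 0.02, -0.04, 0.0005, -0.0004, 0.06, 0.06, 0.02, -0.04, 0.0005, -0.0004, 0.06, 0.06, 0.02, -0.04, 0.0005, -0.0004, 0.06, 0.06, 0.02, -0.04]

```text
clock: 2.9
eef_pos: [481.7, 213.5, 178.9]
eef_rot: [2.445, 0.0, 1.897]
wrist_force: [-0.5, 0.4, 0.6]
finger_gap: 50.0
finger_force: 0.0
```

```bash
python3 fing.py; python3 -c "
from p import *
delta([h[0],h[1],201],h[3],0);where()"
```

```text
scene orange [-11.73   -0.487 -37.   ] [-50.258  -7.569 -40.37   34.154   6.778 -33.124]
finger z [-66.624 -47.984 -43.343 -42.615] x [-10.107   0.026] body front [-171.564 -152.711]
top orange [-39.425   4.115 -33.516] [-50.731  -5.586 -40.531 -27.888   9.873 -22.863]
finger z [-57.912 -49.066 -45.478 -40.113] x [-9.351  7.931] body front [-145.747 -140.399]
d [ 0.191  0.451 33.803] r [-0.001  0.     0.   ] |d| 33.8 |r| 0.001
t 3.0 grip [444.146 200.88  226.654] yaw 0.3265270029762006 guardloc [-330.461  450.964  226.654] F [-0.152  0.451  0.322] gap 49.97124953539662 0.0 q [ 0.361 -0.148  2.149 -0.052  0.444  0.073]
```

To row units: 34 mm is 0.034, 26 mm is 0.026.

Request:
nudge_tcp:
  segments: [0.0002, 0.0004, 0.012, 0, 0, 0, 0.0002, 0.0004, 0.026, 0, 0, 0, 0.0002, 0.0004, 0.034, 0, 0, 0, 0.0002, 0.0004, 0.034, 0, 0, 0]

```text
clock: 3.4
eef_pos: [502.7, 220.8, 152.0]
eef_rot: [2.446, 0.0, 1.897]
wrist_force: [-0.2, 0.2, 0.6]
finger_gap: 49.8
finger_force: 0.0
```

```bash
python3 fing.py; python3 -c "
from p import *
delta([h[0],h[1],201],h[3],0);where()
import cv2
a,_=manip.camera('scene');b,_=manip.camera('top')
cv2.imwrite('pics/g.png',np.hstack([cv2.resize(a[140:240,165:245],None,fx=5,fy=5),cv2.resize(b[170:270,185:265],None,fx=5,fy=5)])[:,:,::-1])"
```

```text
scene orange [-22.543  -0.283 -71.743] [-50.505  -7.106 -74.897  16.252   6.613 -68.443]
finger z [-65.384 -49.972 -47.929 -46.782] x [-10.053  -2.229] body front [-172.688 -152.804]
top orange [-41.82    3.759 -68.816] [-51.619  -2.391 -72.7    13.212   8.91  -58.603]
finger z [-78.804 -49.768 -48.191 -48.013] x [-5.431  7.998] body front [-144.947 -138.521]
d [ 0.058  0.606 -0.749] r [-0.002  0.     0.   ] |d| 1.0 |r| 0.002
t 3.5 grip [465.064 208.104 200.12 ] yaw 0.3264698340340056 guardloc [-313.106  464.694  200.12 ] F [0.359 0.448 0.124] gap 50.13038786965136 0.0 q [ 0.359 -0.05   2.131 -0.06   0.366  0.081]
```

View pics/g.png

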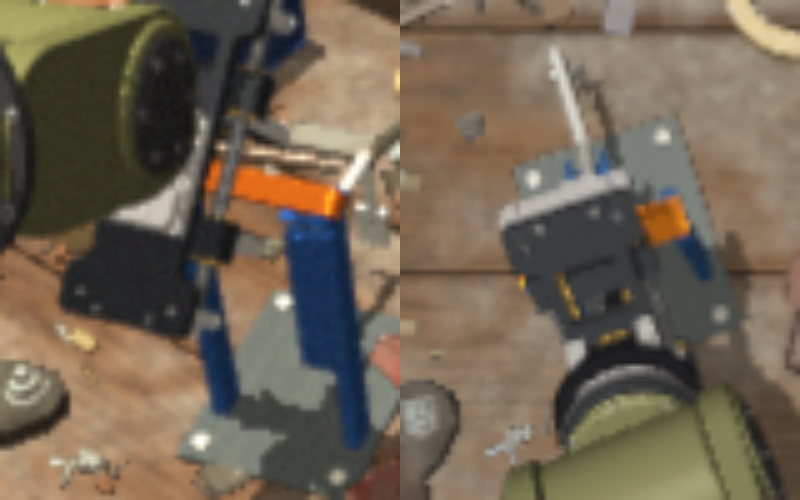

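The fingers now straddle the handle, the lower fingertip just past it at crop (265,245). I'll close the gripper.

To row units: 0.3 mm is 0.0003.

Request:
nudge_tcp:
  segments: [0, 0.0003, 0, 0, 0, 0, 0, 0.0003, 0, 0, 0, 0, 0, 0.0003, 0, 0, 0, 0, 0, 0.0003, 0, 0, 0, 0, 0, 0.0003, 0, 0, 0, 0]
  aperture: 0
  clamp_n: 60

```text
clock: 4.1
eef_pos: [503.4, 221.1, 153.0]
eef_rot: [2.444, 0.0, 1.897]
wrist_force: [0.4, -1.0, 0.2]
finger_gap: 15.2
finger_force: 60.0
```

Request:
nudge_tcp:
  segments: [0, 0, 0, 0, 0, 0, 0, 0, 0, 0, 0, 0, 0, 0, 0, 0, 0, 0]

```text
clock: 4.4
eef_pos: [503.3, 221.0, 152.8]
eef_rot: [2.445, 0.0, 1.897]
wrist_force: [4.4, 1.6, 2.6]
finger_gap: 15.3
finger_force: 60.0
```

```bash
python3 -c "
from p import *
where();s=manip.read_state();np.save('seat.npy',np.r_[s['eef_pos'],s['eef_rot']])"
```

```text
t 4.4 grip [465.704 208.293 200.192] yaw 0.32634001066966706 guardloc [-312.564  465.084  200.192] F [4.435 1.576 2.569] gap 15.311801302874022 59.999175667762756 q [ 0.359 -0.049  2.13  -0.06   0.365  0.081]
```

Request:
nudge_tcp:
  segments: [0, 0.0064, -0.0077, 0, 0, 0, 0, 0.0193, -0.023, 0, 0, 0, 0, 0.045, -0.0536, 0, 0, 0, 0, 0.071, -0.0843, 0, 0, 0, 0, 0.0964, -0.115, 0, 0, 0]

```text
clock: 4.9
eef_pos: [502.3, 220.7, 303.8]
eef_rot: [2.448, 0.0, 1.897]
wrist_force: [1.7, -0.2, -1.0]
finger_gap: 15.5
finger_force: 60.0
```

Request:
nudge_tcp:
  segments: [0, 0, 0, 0, 0, 0, 0, 0, 0, 0, 0, 0, 0, 0, 0, 0, 0, 0]

```text
clock: 5.2
eef_pos: [502.5, 220.8, 300.6]
eef_rot: [2.449, 0.0, 1.897]
wrist_force: [-0.5, -0.1, -1.7]
finger_gap: 15.8
finger_force: 60.0
```

Create rodfit.py:
```python
from p import *
from h import *
# expected rod pose from hand; check orange + compare bend/blade projections
s=manip.read_state();C=Ro.from_euler('xyz',s["eef_rot"]).as_matrix();O=s["eef_pos"]-C[:,2]*61.8
Rr=np.c_[C@[0,.766,.643],C[:,0],C@[0,.643,-.766]]
```

Run:
```python
exec(open('rodfit.py').read())
where()
for n in I:
    a,_=manip.camera(n);cv2.imwrite(f"pics/{n}3.png",a[:,:,::-1])
    for p in((0,50,0),(0,-50,0),(80,0,-96),(140,0,-96),(140,0,-171)):print(n,p,proj(n,O+Rr@np.array(p)))
a=cv2.imread("pics/scene3.png")[100:200,185:285];b=cv2.imread("pics/top3.png")[130:230,180:280]
cv2.imwrite("pics/lift.png",np.hstack([cv2.resize(a,(400,400)),cv2.resize(b,(400,400))]))
```

```text
t 5.2 grip [465.105 208.141 348.149] yaw 0.32644699018906276 guardloc [-313.08   464.743  348.149] F [-0.51  -0.062 -1.668] gap 15.793295278468394 59.996532797813416 q [ 0.359 -0.211  1.907 -0.031  0.753  0.048]
scene (0, 50, 0) [[188.538 127.298]]
scene (0, -50, 0) [[226.216 134.643]]
scene (80, 0, -96) [[224.279 143.903]]
scene (140, 0, -96) [[232.573 131.701]]
scene (140, 0, -171) [[234.772 152.592]]
top (0, 50, 0) [[197.147 215.847]]
top (0, -50, 0) [[235.476 202.996]]
top (80, 0, -96) [[213.042 188.373]]
top (140, 0, -96) [[206.739 168.405]]
top (140, 0, -171) [[211.162 175.333]]
```

View pics/lift.png

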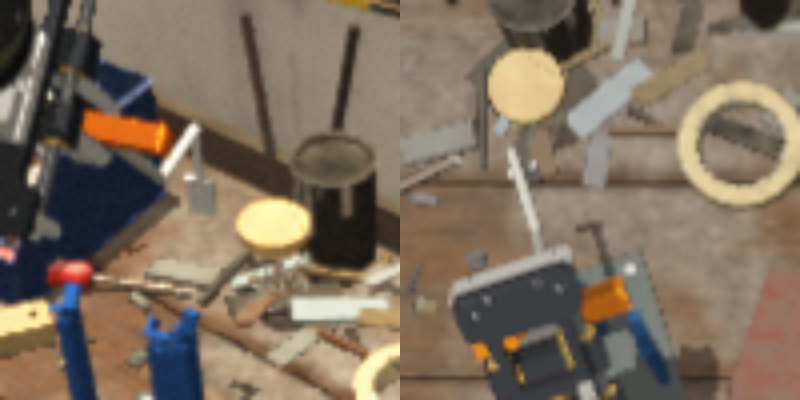

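The lift is good. The seen second bend, scene (233.3,131.5), and blade bottom, (235.7,153), match the hand-based prediction within 1 px. Next I carry it to the front of the guard.

```bash
python3 -c "
from p import *
delta(gl(-245,-45,345),g[3]);print(gl(-245,-45,345))"
```

```text
d [-468.025 -208.694 -169.04 ] r [-0.005 -0.425  0.509] |d| 539.6 |r| 0.663
[ 360.899 -295.46   345.   ]
```

The manual's scale: shifts go in m and turns go in units of 0.05 rad. Converting my numbers, -187 mm is -0.187, -140 mm is -0.14, 0.204 rad is 4.08.

Request:
nudge_tcp:
  segments: [-0.02, -0.009, -0.007, 0, -0.36, 0.44, -0.056, -0.025, -0.02, 0, -1.02, 1.22, -0.094, -0.042, -0.034, 0, -1.7, 2.04, -0.14, -0.0626, -0.0507, 0, -2.54, 3.06, -0.187, -0.0835, -0.0676, -0.04, -3.4, 4.08]

```text
clock: 5.8
eef_pos: [461.8, 15.3, 300.0]
eef_rot: [2.445, -0.0, 1.63]
wrist_force: [1.1, -0.0, -2.1]
finger_gap: 15.5
finger_force: 60.0
```

```bash
python3 -c "
from p import *
delta(gl(-245,-45,345),g[3]);where()"
```

```text
d [-319.592  -64.732  -51.225] r [-0.002 -0.255  0.303] |d| 330.1 |r| 0.396
t 5.8 grip [422.219  12.964 347.417] yaw 0.05940723946341726 guardloc [-289.054  266.359  347.417] F [ 1.068 -0.035 -2.068] gap 15.529884980212033 59.9962592124939 q [-0.127 -0.449  2.075  0.161  0.834 -0.252]
```

To row units: -200 mm is -0.2, -160 mm is -0.16, 0.19 rad is 3.8.

Request:
nudge_tcp:
  segments: [-0.04, -0.008, -0.006, 0, -0.6, 0.74, -0.08, -0.016, -0.013, 0, -1.28, 1.52, -0.12, -0.024, -0.019, 0, -1.92, 2.28, -0.16, -0.032, -0.026, 0, -2.56, 3.04, -0.2, -0.04, -0.032, 0, -3.2, 3.8]

```text
clock: 6.3
eef_pos: [422.9, -187.8, 299.1]
eef_rot: [2.444, 0.0, 1.381]
wrist_force: [1.1, -0.2, -2.3]
finger_gap: 15.5
finger_force: 60.0
```

```bash
python3 -c "
from p import *
delta(gl(-245,-45,345),g[3]);where()"
```

```text
d [-123.23    -1.861    0.269] r [-0.001 -0.094  0.113] |d| 123.2 |r| 0.147
t 6.3 grip [ 383.947 -180.321  346.437] yaw -0.19001826782897902 guardloc [-261.298   71.287  346.437] F [ 1.12  -0.163 -2.267] gap 15.540368097001 59.99640762805939 q [-0.719 -0.422  2.061  0.419  0.921 -0.684]
```

To row units: -123.2 mm is -0.1232, -110 mm is -0.11, 0.113 rad is 2.26.

Request:
nudge_tcp:
  segments: [-0.04, -0.0006, 0, 0, -0.6, 0.74, -0.08, -0.0012, 0, 0, -1.22, 1.46, -0.11, -0.0017, 0, 0, -1.68, 2.02, -0.1232, -0.0019, 0.0003, -0.02, -1.88, 2.26, -0.1232, -0.0019, 0.0003, -0.02, -1.88, 2.26]

```text
clock: 6.8
eef_pos: [399.2, -307.6, 297.2]
eef_rot: [2.445, -0.001, 1.235]
wrist_force: [0.6, 0.1, -1.1]
finger_gap: 15.3
finger_force: 60.0
```

Request:
nudge_tcp:
  segments: [0, 0, 0, 0, 0, 0, 0, 0, 0, 0, 0, 0]
  quiet: true

```text
ok
```

```bash
python3 -c "
from p import *
delta(gl(-240,-45,309),g[3]);where()"
```

```text
d [ -3.099 -20.213  30.906] r [ 0.001 -0.003  0.003] |d| 37.1 |r| 0.004
t 7.0 grip [ 362.384 -292.908  345.64 ] yaw -0.3327670699366417 guardloc [-244.443  -42.101  345.64 ] F [-0.02  -0.277 -1.632] gap 15.666277694502625 59.996472001075745 q [-0.965 -0.291  1.976  0.497  0.924 -0.827]
```

Request:
nudge_tcp:
  segments: [-0.0015, -0.01, 0.015, 0, -0.02, 0.02, -0.0031, -0.0202, 0.0309, 0.02, -0.06, 0.06, -0.0031, -0.0202, 0.0309, 0.02, -0.06, 0.06, -0.0031, -0.0202, 0.0309, 0.02, -0.06, 0.06]

```text
clock: 7.4
eef_pos: [403.1, -310.8, 262.3]
eef_rot: [2.443, 0.0, 1.233]
wrist_force: [-0.0, 0.7, -0.2]
finger_gap: 15.4
finger_force: 60.0
```

Request:
nudge_tcp:
  segments: [0, 0.0115, 0.0096, 0, 0, 0, 0, 0.0268, 0.0225, 0, 0, 0, 0, 0.042, 0.0353, 0, 0, 0, 0, 0.0536, 0.045, 0, 0, 0, 0, 0.0536, 0.045, 0, 0, 0]

```text
clock: 7.9
eef_pos: [470.0, -334.6, 262.6]
eef_rot: [2.443, 0.0, 1.233]
wrist_force: [-0.7, 0.2, -1.1]
finger_gap: 15.6
finger_force: 60.0
```

Request:
nudge_tcp:
  segments: [0, 0, 0, 0, 0, 0, 0, 0, 0, 0, 0, 0]
  quiet: true

```text
ok
```

```bash
python3 - <<'E'
exec(open('rodfit.py').read())
where();delta(gl(-95,-45,309),g[3])
for n in I:
    a,d=manip.camera(n);cv2.imwrite(f"pics/{n}4.png",a[:,:,::-1])
    for p in((140,0,-96),(140,11,-155),(140,-11,-155),(140,0,-171)):print(n,p,proj(n,O+Rr@np.array(p)))
E
```

```text
t 8.1 grip [ 430.907 -321.208  309.517] yaw -0.3387571760452773 guardloc [-170.417  -46.165  309.517] F [ 0.52   0.235 -1.373] gap 15.581670773753798 59.996357560157776 q [-0.858 -0.094  1.899  0.478  0.765 -0.77 ]
d [ 1.408 57.419 48.894] r [ 0.     0.002 -0.001] |d| 75.4 |r| 0.002
scene (140, 0, -96) [[435.922 250.979]]
scene (140, 11, -155) [[424.585 263.01 ]]
scene (140, -11, -155) [[432.052 269.519]]
scene (140, 0, -171) [[426.35  270.128]]
top (140, 0, -96) [[425.117 183.294]]
top (140, 11, -155) [[415.094 186.64 ]]
top (140, -11, -155) [[421.935 189.01 ]]
top (140, 0, -171) [[416.827 188.984]]
```

To row units: 57.4 mm is 0.0574, 48.9 mm is 0.0489, 0.002 rad is 0.04.

Request:
nudge_tcp:
  segments: [0.0007, 0.0115, 0.0097, 0, 0.02, 0, 0.0014, 0.027, 0.023, 0, 0.04, -0.02, 0.0014, 0.042, 0.0358, 0, 0.04, -0.02, 0.0014, 0.0574, 0.0489, 0, 0.04, -0.02, 0.0014, 0.0574, 0.0489, 0, 0.04, -0.02]

```text
clock: 8.7
eef_pos: [541.2, -358.6, 260.7]
eef_rot: [2.444, -0.001, 1.234]
wrist_force: [-0.4, 0.3, -0.5]
finger_gap: 15.8
finger_force: 60.0
```

Request:
nudge_tcp:
  segments: [0, 0, 0, 0, 0, 0, 0, 0, 0, 0, 0, 0]
  quiet: true

```text
ok
```

```bash
python3 - <<'E'
exec(open('rodfit.py').read())
where();delta(gl(-95,-45,241),g[3])
c=[]
for n,(x,y) in dict(scene=(390,220),top=(380,130)).items():
    a,d=manip.camera(n);c.append(cv2.resize(a[y:y+80,x:x+80],(400,400),interpolation=cv2.INTER_CUBIC)[:,:,::-1])
    for p in((80,0,-96),(140,0,-96),(140,11,-155),(140,-11,-155),(140,0,-171)):print(n,p,(proj(n,O+Rr@np.array(p))-[x,y])*5)
cv2.imwrite("pics/in.png",np.hstack(c))
E
```

```text
t 8.9 grip [ 502.181 -345.139  308.467] yaw -0.33699459250518177 guardloc [-95.239 -45.197 308.467] F [-0.134  0.255 -1.99 ] gap 15.535410424004922 59.99647557735443 q [-0.774  0.072  1.737  0.422  0.728 -0.667]
d [  0.112 -43.133  51.858] r [-0.001 -0.001 -0.001] |d| 67.5 |r| 0.001
scene (80, 0, -96) [[249.047 139.008]]
scene (140, 0, -96) [[335.974  79.992]]
scene (140, 11, -155) [[275.163 142.135]]
scene (140, -11, -155) [[312.734 172.588]]
scene (140, 0, -171) [[283.07 176.97]]
top (80, 0, -96) [[229.419 242.157]]
top (140, 0, -96) [[255.26  148.178]]
top (140, 11, -155) [[204.533 169.964]]
top (140, -11, -155) [[238.284 181.645]]
top (140, 0, -171) [[212.742 182.879]]
```

View pics/in.png

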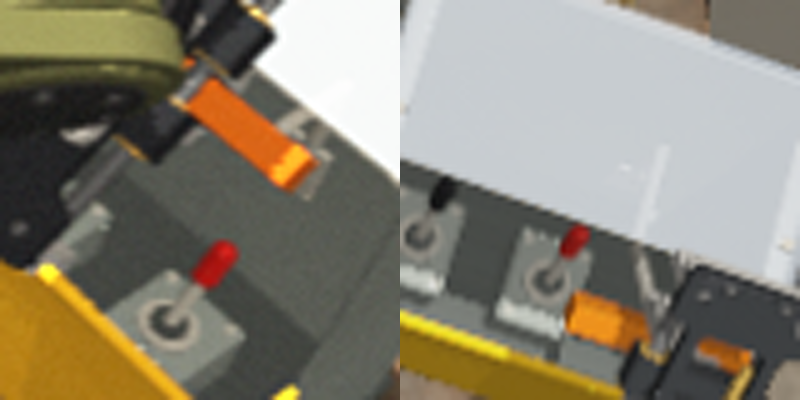

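The rod shows through the hood in the top crop with its second bend near (262,148). Prediction was (255,148), so it lies 3 mm or so to the right. The red cap is untouched, and the blade hangs behind and above it. I'll shift 2 mm left and lower behind the cap.

To row units: 2 mm is 0.002, 51.8 mm is 0.0518.

Request:
nudge_tcp:
  segments: [0.002, -0.01, 0.012, 0, 0, 0, 0.002, -0.022, 0.0265, 0, 0, 0, 0.002, -0.034, 0.041, 0, 0, 0, 0.002, -0.043, 0.0518, 0, 0, 0, 0.002, -0.043, 0.0518, 0, 0, 0]

```text
clock: 9.5
eef_pos: [540.6, -356.1, 191.8]
eef_rot: [2.446, -0.002, 1.234]
wrist_force: [-0.2, 0.3, -1.2]
finger_gap: 15.1
finger_force: 60.0
```

Request:
nudge_tcp:
  segments: [0, 0, 0, 0, 0, 0, 0, 0, 0, 0, 0, 0]
  quiet: true

```text
ok
```

```bash
python3 -c "
from p import *
where();delta(gl(-160,-43,241),g[3])"
```

```text
t 9.7 grip [ 504.08  -343.711  242.219] yaw -0.3367978069183347 guardloc [-93.919 -43.222 242.219] F [ 0.872 -0.726 -0.493] gap 15.551437540967406 59.99647557735443 q [-0.769  0.138  1.826  0.509  0.587 -0.774]
d [  0.211 -51.416 -41.594] r [ 0.001 -0.    -0.   ] |d| 66.1 |r| 0.001
```

Create tip.py:
```python
from p import *
from h import *
for n in("scene","top"):
    a,d=manip.camera(n);H=cv2.cvtColor(a,cv2.COLOR_RGB2HSV);m=cv2.inRange(H,(0,190,80),(5,255,255))|cv2.inRange(H,(175,190,80),(180,255,255))
    x,y,w,hh=(395,235,75,70) if n=="scene" else (375,150,80,60)
    v,u=np.nonzero(m[y:y+hh,x:x+w]);v+=y;u+=x;z=d[v,u]
    if not len(u):print(n,"no red");continue
    i=I[n];uv=cv2.undistortPoints(np.c_[u,v].astype(float)[:,None],i["K"],i["dist"])[:,0];W=(np.c_[uv,np.ones(len(u))]*z[:,None]-i["tvec"])@cv2.Rodrigues(i["rvec"])[0]
    print(n,"red n",len(u),"px",u.mean().round(1),v.mean().round(1),"guardloc",np.median(Ro.from_euler('z',-g[3]).apply(W[z>0]-g[:3]*[1,1,0]),0))
where()
```

```bash
python3 tip.py
```

```text
scene red n 16 px 430.9 274.6 guardloc [ 12.078 -45.596  80.091]
top red n 19 px 414.2 177.8 guardloc [ 17.936 -40.925  89.738]
t 9.8 grip [ 504.012 -343.634  242.002] yaw -0.3367436647388722 guardloc [-94.008 -43.171 242.002] F [ 0.675  0.649 -0.288] gap 15.656799303712235 59.996527433395386 q [-0.769  0.138  1.826  0.509  0.587 -0.775]
```

Request:
nudge_tcp:
  segments: [0, -0.007, -0.006, 0, 0, 0, 0, -0.017, -0.0143, 0, 0, 0, 0, -0.027, -0.0226, 0, 0, 0, 0, -0.036, -0.03, 0, 0, 0, 0, -0.0414, -0.0347, 0, 0, 0]

```text
clock: 10.3
eef_pos: [489.4, -338.4, 193.9]
eef_rot: [2.443, -0.001, 1.234]
wrist_force: [10.6, -2.9, -6.5]
finger_gap: 15.1
finger_force: 60.0
```

Request:
nudge_tcp:
  segments: [0, 0, 0, 0, 0, 0, 0, 0, 0, 0, 0, 0]
  quiet: true

```text
ok
```

```bash
python3 tip.py
```

```text
scene red n 21 px 422.1 279.4 guardloc [-25.215 -45.663  93.473]
top red n 9 px 411.0 189.0 guardloc [-22.102 -40.401  92.411]
t 10.6 grip [ 453.118 -325.784  241.283] yaw -0.3367277983163346 guardloc [-147.941  -43.143  241.283] F [ 2.569 -0.925 -0.073] gap 15.49743326471532 59.9968421459198 q [-0.825  0.025  1.951  0.56   0.604 -0.863]
```

To row units: -3 mm is -0.003, -3.8 mm is -0.0038.

Request:
nudge_tcp:
  segments: [0, -0.0015, -0.0013, 0, 0, 0, 0, -0.003, -0.0026, 0, 0, 0, 0, -0.0038, -0.0032, 0, 0, 0, 0, -0.0038, -0.0032, 0, 0, 0]

```text
clock: 11.0
eef_pos: [486.1, -337.2, 193.8]
eef_rot: [2.443, -0.001, 1.234]
wrist_force: [8.3, -2.6, -2.4]
finger_gap: 16.1
finger_force: 60.0
```

```bash
python3 tip.py
```

```text
scene red n 24 px 422.0 279.7 guardloc [-24.336 -45.228  90.826]
top red n 9 px 411.0 189.0 guardloc [-21.866 -40.094  92.458]
t 11.1 grip [ 448.668 -324.188  241.208] yaw -0.3369948459218713 guardloc [-152.669  -43.108  241.208] F [ 7.779 -2.084 -1.944] gap 15.718169645428052 59.99989449977875 q [-0.83   0.014  1.961  0.565  0.606 -0.871]
```

Request:
nudge_tcp:
  segments: [0, -0.0015, -0.0013, 0, 0, 0, 0, -0.003, -0.0026, 0, 0, 0, 0, -0.003, -0.0026, 0, 0, 0, 0, -0.003, -0.0026, 0, 0, 0]

```text
clock: 11.5
eef_pos: [482.4, -336.1, 194.4]
eef_rot: [2.443, -0.0, 1.234]
wrist_force: [4.1, -1.2, 2.9]
finger_gap: 15.7
finger_force: 60.0
```

```bash
python3 tip.py
```

```text
scene red n 24 px 422.0 279.7 guardloc [-24.694 -45.428  91.523]
top red n 9 px 411.0 189.0 guardloc [-21.302 -40.373  91.114]
t 11.6 grip [ 444.715 -322.854  241.515] yaw -0.3368427590991991 guardloc [-156.841  -43.156  241.515] F [ 3.726 -0.914  2.817] gap 15.942640594593032 60.00158607959747 q [-0.835  0.005  1.97   0.568  0.609 -0.877]
```

The red tip stays at scene px (422,279.7) through both further pulls while the force rose, so the lever is at its end stop. I'll back off, raise and withdraw.

Request:
nudge_tcp:
  segments: [0, 0.005, 0.0042, 0, 0, 0, 0, 0.015, 0.0126, 0, 0, 0, 0, 0.023, 0.0193, 0, 0, 0, 0, 0.023, 0.0193, 0, 0, 0]

```text
clock: 12.0
eef_pos: [511.1, -345.6, 192.6]
eef_rot: [2.446, -0.002, 1.235]
wrist_force: [0.5, -0.5, -1.8]
finger_gap: 15.4
finger_force: 60.0
```

Request:
nudge_tcp:
  segments: [0, 0.008, -0.01, 0, 0, 0, 0, 0.02, -0.024, 0, 0, 0, 0, 0.033, -0.0395, 0, 0, 0, 0, 0.043, -0.0518, 0, 0, 0, 0, 0.043, -0.0518, 0, 0, 0]

```text
clock: 12.5
eef_pos: [510.1, -346.1, 264.2]
eef_rot: [2.44, 0.001, 1.234]
wrist_force: [0.5, 0.1, -1.4]
finger_gap: 15.7
finger_force: 60.0
```

```bash
python3 tip.py
```

Run:
```python
from p import *
from h import proj
for a in(.75,.85,.98):
    t=a-np.radians(28);P=gl(-43*np.sin(t),-45,45+43*np.cos(t));print(a,proj("scene",P),proj("top",P))
delta(gl(-245,-45,309),g[3])
```

```text
scene red n 23 px 422.1 279.6 guardloc [-24.622 -45.673  92.825]
top red n 10 px 411.0 188.8 guardloc [-21.23  -39.225  93.519]
t 12.6 grip [ 472.132 -332.402  308.331] yaw -0.3368031814663693 guardloc [-127.808  -43.106  308.331] F [-0.761 -0.085 -1.354] gap 15.867312731613307 59.99608039855957 q [-0.802 -0.     1.813  0.444  0.737 -0.706]
0.75 [[425.208 277.869]] [[412.751 186.82 ]]
0.85 [[423.94  278.957]] [[412.286 188.094]]
0.98 [[422.286 280.46 ]] [[411.642 189.723]]
d [ -1.922 -89.338 -75.797] r [-0.001 -0.    -0.   ] |d| 117.2 |r| 0.001
```

The cap pixels fit about 0.95 rad. Withdrawing.

Request:
nudge_tcp:
  segments: [-0.002, -0.012, -0.01, 0, 0, 0, -0.002, -0.033, -0.028, 0, 0, 0, -0.002, -0.057, -0.048, 0, 0, 0, -0.002, -0.08, -0.068, 0, 0, 0, -0.002, -0.089, -0.0758, 0, 0, 0]

```text
clock: 13.1
eef_pos: [397.3, -308.1, 261.1]
eef_rot: [2.445, -0.001, 1.233]
wrist_force: [0.5, 0.5, -1.1]
finger_gap: 15.2
finger_force: 60.0
```

Request:
nudge_tcp:
  segments: [0, 0.01, -0.012, 0, 0, 0, 0, 0.0257, -0.0306, 0, 0, 0, 0, 0.0257, -0.0306, 0, 0, 0, 0, 0.0257, -0.0306, 0, 0, 0]

```text
clock: 13.5
eef_pos: [399.0, -308.9, 301.0]
eef_rot: [2.444, -0.001, 1.234]
wrist_force: [0.2, -0.3, -0.2]
finger_gap: 15.9
finger_force: 60.0
```

Run:
```python
from p import *
where();delta([h[0],h[1],348],h[3])
```

```text
t 13.5 grip [ 361.561 -295.827  348.337] yaw -0.3365964092173433 guardloc [-244.254  -45.128  348.337] F [ 0.232 -0.328 -0.21 ] gap 15.852427232626143 59.99609112739563 q [-0.971 -0.288  1.967  0.495  0.931 -0.824]
d [534.197 -59.796 -48.875] r [-0.001  0.425 -0.509] |d| 539.8 |r| 0.663
```

To row units: 180 mm is 0.18, 140 mm is 0.14, -0.172 rad is -3.44.

Request:
nudge_tcp:
  segments: [0.02, -0.0022, -0.0018, 0, 0.32, -0.38, 0.06, -0.0067, -0.0055, 0, 0.96, -1.14, 0.1, -0.0112, -0.0092, 0, 1.6, -1.9, 0.14, -0.0157, -0.0128, 0, 2.22, -2.66, 0.18, -0.0201, -0.0165, 0, 2.86, -3.44]

```text
clock: 14.0
eef_pos: [433.7, -128.8, 300.1]
eef_rot: [2.445, -0.001, 1.46]
wrist_force: [0.3, -0.6, -1.2]
finger_gap: 15.7
finger_force: 60.0
```

Request:
nudge_tcp:
  segments: [0, 0, 0, 0, 0, 0]
  quiet: true

```text
ok
```

Run:
```python
from p import *
where();delta([h[0],h[1],348],h[3])
```

```text
t 14.1 grip [ 394.783 -122.63   347.795] yaw -0.10676073901206547 guardloc [-270.137  129.317  347.795] F [ 0.376 -0.684  0.151] gap 15.679310119687637 59.99605894088745 q [-0.563 -0.461  2.081  0.366  0.911 -0.59 ]
d [352.971  23.71   19.845] r [-0.001  0.278 -0.333] |d| 354.3 |r| 0.433
```

To row units: 190 mm is 0.19, 145 mm is 0.145, -0.179 rad is -3.58.

Request:
nudge_tcp:
  segments: [0.02, 0.0013, 0.0011, 0, 0.32, -0.38, 0.06, 0.004, 0.0034, 0, 0.94, -1.14, 0.1, 0.0067, 0.0056, 0, 1.58, -1.88, 0.145, 0.0097, 0.0082, 0, 2.28, -2.74, 0.19, 0.0128, 0.0107, 0, 3, -3.58]

```text
clock: 14.6
eef_pos: [471.9, 57.7, 300.5]
eef_rot: [2.445, 0.0, 1.693]
wrist_force: [0.5, -0.7, -1.2]
finger_gap: 15.8
finger_force: 60.0
```

Request:
nudge_tcp:
  segments: [0, 0, 0, 0, 0, 0]
  quiet: true

```text
ok
```

Run:
```python
from p import *
where();delta([h[0],h[1],348],h[3])
```

```text
t 14.7 grip [432.686  55.369 347.509] yaw 0.12782082026697006 guardloc [-293.189  309.841  347.509] F [-0.897  0.414 -1.251] gap 15.273943036679862 59.996559619903564 q [-0.006 -0.41   2.05   0.118  0.814 -0.184]
d [155.194  39.361  32.153] r [-0.003  0.127 -0.153] |d| 163.3 |r| 0.199
```

To row units: 155.2 mm is 0.1552, 125 mm is 0.125, -0.153 rad is -3.06.

Request:
nudge_tcp:
  segments: [0.04, 0.01, 0.008, -0.02, 0.66, -0.78, 0.08, 0.02, 0.0165, -0.02, 1.32, -1.58, 0.125, 0.032, 0.026, -0.04, 2.04, -2.46, 0.1552, 0.0394, 0.0322, -0.06, 2.54, -3.06, 0.1552, 0.0394, 0.0322, -0.06, 2.54, -3.06]

```text
clock: 15.2
eef_pos: [504.1, 217.9, 300.2]
eef_rot: [2.444, 0.002, 1.892]
wrist_force: [0.4, -0.4, -0.5]
finger_gap: 15.5
finger_force: 60.0
```

Request:
nudge_tcp:
  segments: [0, 0, 0, 0, 0, 0, 0, 0, 0, 0, 0, 0, 0, 0, 0, 0, 0, 0]
  quiet: true

```text
ok
```

Run:
```python
from p import *
where();delta([465.1,208.1,348.1],.3264)
```

```text
t 15.5 grip [465.996 202.978 349.6  ] yaw 0.31730816904922504 guardloc [-310.532  460.164  349.6  ] F [ 0.488 -0.759 -0.988] gap 15.304045791310632 59.99605894088745 q [ 0.349 -0.218  1.913 -0.032  0.747  0.047]
d [ 5.584 -0.538  1.627] r [ 0.002  0.007 -0.006] |d| 5.8 |r| 0.01
```

To row units: 5.6 mm is 0.0056, 1.6 mm is 0.0016, 0.007 rad is 0.14.

Request:
nudge_tcp:
  segments: [0.0056, -0.0005, 0.0016, 0.04, 0.14, -0.12, 0.0056, -0.0005, 0.0016, 0.04, 0.14, -0.12, 0.0056, -0.0005, 0.0016, 0.04, 0.14, -0.12, 0.0056, -0.0005, 0.0016, 0.04, 0.14, -0.12]
  quiet: true

```text
ok
```

Create cmp.py:
```python
from p import *
from h import *
where();delta([465.1,208.1,348.1],.3264)
# hook pixels: before (3) vs now, brightness-weighted difference from background picture (pre-lift 0)
for n,(x,y,w,hh) in dict(scene=(226,128,16,28),top=(202,163,16,30)).items():
    a=manip.camera(n)[0];bg=cv2.imread(f"pics/{n}0.png")[:,:,::-1].astype(float)
    b=cv2.imread(f"pics/{n}3.png")[:,:,::-1].astype(float)
    out=[]
    for im in(b,a.astype(float)):
        D=np.abs(im-bg).sum(2)[y:y+hh,x:x+w];D[D<60]=0;D=np.minimum(D,150)
        v,u=np.mgrid[y:y+hh,x:x+w];c=(D>0)
        out.append([(D*u).sum()/D.sum(),(D*v).sum()/D.sum(),c.sum(),v[c].min(),v[c].max(),u[c].min(),u[c].max()])
    print(n,np.array(out))
    best=min(((np.abs(cv2.warpAffine(b,np.float32([[1,0,dx],[0,1,dy]]),(560,420))-a).sum(2)[y:y+hh,x:x+w][np.abs(a.astype(float)-bg).sum(2)[y:y+hh,x:x+w]>60].mean(),dx,dy) for dx in np.arange(-4,4.1,.5) for dy in np.arange(-4,4.1,.5)))
    print("hook shift px",best)
```

```bash
python3 cmp.py
```

```text
t 15.9 grip [464.964 209.343 348.212] yaw 0.32843186108455996 guardloc [-313.61   465.831  348.212] F [ 0.482 -0.349 -1.067] gap 15.339998122003372 59.99633610248566 q [ 0.362 -0.212  1.911 -0.031  0.745  0.049]
d [-1.302 -0.306 -0.083] r [ 0.    -0.001  0.002] |d| 1.3 |r| 0.002
scene [[231.171 138.722 116.    130.    153.    226.    238.   ]
 [231.029 136.529 102.    129.    151.    226.    239.   ]]
hook shift px (np.float64(26.00980392156863), np.float64(0.0), np.float64(-1.5))
top [[211.864 179.222 109.    166.    192.    207.    217.   ]
 [211.243 179.034 107.    166.    192.    206.    217.   ]]
hook shift px (np.float64(18.142857142857142), np.float64(-1.0), np.float64(-1.0))
```

Run:
```python
exec(open('rodfit.py').read())
for n in I:
    for p in((140,0,-96),(140,0,-155)):
        p=np.array(p,float)
        J=[proj(n,O+Rr@(Ro.from_rotvec(r).apply(p)+t))[0]-proj(n,O+Rr@p)[0] for r,t in(((0,-.025,0),(0,0,0)),((0,0,.01),(0,0,0)),((0,0,0),(0,1.2,0)),((0,0,0),(0,0,2)))]
        print(n,p,"pitch-up.025",J[0],"yaw.01",J[1],"dy1.2",J[2],"dz2",J[3])
```

```text
scene [140.   0. -96.] pitch-up.025 [ 0.2   -1.497] yaw.01 [-0.456 -0.086] dy1.2 [-0.39  -0.075] dz2 [-0.064 -0.584]
scene [ 140.    0. -155.] pitch-up.025 [ 0.381 -1.721] yaw.01 [-0.439 -0.086] dy1.2 [-0.376 -0.075] dz2 [-0.059 -0.54 ]
top [140.   0. -96.] pitch-up.025 [-0.468 -1.12 ] yaw.01 [-0.48   0.163] dy1.2 [-0.412  0.138] dz2 [-0.125 -0.193]
top [ 140.    0. -155.] pitch-up.025 [-0.587 -1.52 ] yaw.01 [-0.457  0.155] dy1.2 [-0.392  0.131] dz2 [-0.114 -0.175]
```

The observed shift, scene (0,-1.5) and top (-1,-1), matches a 0.025 rad pitch of the rod in the grip plus the 1.3 mm hand offset. I'll correct both and check again.

To row units: -1.2 mm is -0.0012, -1.8 mm is -0.0018, 0.025 rad is 0.5.

Request:
nudge_tcp:
  segments: [-0.0012, -0.0018, 0, 0.5, 0, 0, -0.0012, -0.0018, 0, 0.5, 0, 0, -0.0012, -0.0018, 0, 0.5, 0, 0, -0.0012, -0.0018, 0, 0.5, 0, 0]
  quiet: true

```text
ok
```

```bash
python3 cmp.py
```

```text
t 16.4 grip [465.141 208.181 347.899] yaw 0.32842710096468397 guardloc [-313.059  464.792  347.899] F [-0.54  -0.545 -0.579] gap 15.441688077432541 59.99611794948578 q [ 0.358 -0.203  1.895 -0.026  0.776  0.042]
d [-0.144  1.579 -0.209] r [-0.024 -0.001  0.002] |d| 1.6 |r| 0.024
scene [[231.171 138.722 116.    130.    153.    226.    238.   ]
 [231.218 138.778 119.    130.    153.    226.    238.   ]]
hook shift px (np.float64(19.694915254237287), np.float64(0.0), np.float64(0.0))
top [[211.864 179.222 109.    166.    192.    207.    217.   ]
 [211.966 179.711 109.    167.    192.    207.    217.   ]]
hook shift px (np.float64(15.770642201834862), np.float64(0.0), np.float64(0.0))
```

The hook images now match those taken just after the lift. Lowering.

Run:
```python
from p import *
s=manip.read_state();C=Ro.from_euler('xyz',s["eef_rot"]);p=s["eef_pos"]-C.as_matrix()[:,2]*61.8
for z in(225,202.5):print(C.inv().apply(np.array([465.5,208.25,z])-p))
```

```text
[ -0.067 -76.407  96.302]
[ -0.067 -90.447 113.884]
```

Request:
nudge_tcp:
  segments: [0, -0.012, 0.015, 0, 0, 0, 0, -0.033, 0.0415, 0, 0, 0, 0, -0.054, 0.068, 0, 0, 0, 0, -0.07, 0.088, 0, 0, 0, 0, -0.0764, 0.0963, 0, 0, 0]

```text
clock: 17.0
eef_pos: [501.1, 220.4, 174.3]
eef_rot: [2.471, 0.0, 1.899]
wrist_force: [0.6, -0.3, -1.3]
finger_gap: 15.6
finger_force: 60.0
```

Request:
nudge_tcp:
  segments: [0, 0, 0, 0, 0, 0, 0, 0, 0, 0, 0, 0, 0, 0, 0, 0, 0, 0]

```text
clock: 17.3
eef_pos: [502.7, 221.0, 178.4]
eef_rot: [2.466, -0.0, 1.899]
wrist_force: [-0.7, -0.1, -2.2]
finger_gap: 15.4
finger_force: 60.0
```

Run:
```python
from p import *
where()
s=manip.read_state();C=Ro.from_euler('xyz',s["eef_rot"]);p=s["eef_pos"]-C.as_matrix()[:,2]*61.8
for z in(208,201):print(C.inv().apply(np.array([465.5,208.25,z])-p))
```

```text
t 17.3 grip [466.057 208.494 226.624] yaw 0.3284537220659213 guardloc [-312.297  465.391  226.624] F [-0.727 -0.125 -2.237] gap 15.390820080966744 59.995973110198975 q [ 0.358 -0.084  2.084 -0.041  0.466  0.059]
[ -0.052 -12.125  14.15 ]
[ -0.053 -16.504  19.611]
```

To row units: 18.8 mm is 0.0188, 17.7 mm is 0.0177.

Request:
nudge_tcp:
  segments: [0, -0.005, 0.006, 0, 0, 0, 0, -0.01, 0.012, 0, 0, 0, 0, -0.0134, 0.0157, 0, 0, 0, 0, -0.015, 0.0177, 0, 0, 0, 0, -0.0159, 0.0188, 0, 0, 0]

```text
clock: 17.8
eef_pos: [501.9, 220.7, 152.6]
eef_rot: [2.466, -0.0, 1.899]
wrist_force: [1.8, -0.5, 2.8]
finger_gap: 15.5
finger_force: 60.0
```

Request:
nudge_tcp:
  segments: [0, 0, 0, 0, 0, 0, 0, 0, 0, 0, 0, 0, 0, 0, 0, 0, 0, 0]

```text
clock: 18.1
eef_pos: [501.8, 220.7, 152.7]
eef_rot: [2.467, -0.0, 1.899]
wrist_force: [4.8, 1.9, -0.3]
finger_gap: 15.7
finger_force: 60.0
```

Run:
```python
from p import *
where()
```

```text
t 18.1 grip [465.231 208.205 200.966] yaw 0.32834086373306665 guardloc [-312.982  464.845  200.966] F [ 4.826  1.878 -0.311] gap 15.722998500650016 60.01543879508972 q [ 0.358 -0.047  2.117 -0.047  0.398  0.067]
```

Create cs.py:
```python
from p import *
from h import *
for n,(x,y,w,hh) in dict(scene=(231,166,12,22),top=(212,177,12,20)).items():
    a=manip.camera(n)[0].astype(np.float32);b=cv2.imread(f"pics/{n}0.png")[:,:,::-1].astype(np.float32)
    A=a[y:y+hh,x:x+w]
    r=sorted((np.abs(cv2.warpAffine(b,np.float32([[1,0,dx],[0,1,dy]]),(560,420))[y:y+hh,x:x+w]-A).sum(2).mean(),dx,dy) for dx in np.arange(-3,3.1,.5) for dy in np.arange(-3,3.1,.5))
    print(n,"best",r[0],"zero",np.abs(b[y:y+hh,x:x+w]-A).sum(2).mean())
```

```bash
python3 cs.py
```

```text
scene best (np.float32(26.65909), np.float64(0.0), np.float64(0.0)) zero 26.65909
top best (np.float32(11.504167), np.float64(0.0), np.float64(0.0)) zero 11.504167
```

The hook is back where it was at the start. I'll lower half a millimetre, release and retreat along the shaft.

Request:
nudge_tcp:
  segments: [0, -0.0003, 0.0004, 0, 0, 0, 0, -0.0003, 0.0004, 0, 0, 0]
  aperture: 24
  clamp_n: 20

```text
clock: 18.4
eef_pos: [501.0, 220.4, 151.2]
eef_rot: [2.469, 0.0, 1.899]
wrist_force: [0.5, -0.1, -0.3]
finger_gap: 23.8
finger_force: 0.0
```

Request:
nudge_tcp:
  segments: [0, 0, 0, 0, 0, 0, 0, 0, 0, 0, 0, 0, 0, 0, 0, 0, 0, 0]
  aperture: 45

```text
clock: 18.7
eef_pos: [501.3, 220.5, 151.6]
eef_rot: [2.468, 0.0, 1.899]
wrist_force: [-0.3, 0.4, -0.0]
finger_gap: 43.3
finger_force: 0.0
```

Request:
nudge_tcp:
  segments: [0, 0, 0, 0, 0, 0, 0, 0, 0, 0, 0, 0]

```text
clock: 18.9
eef_pos: [501.3, 220.5, 151.6]
eef_rot: [2.468, -0.0, 1.899]
wrist_force: [-0.0, -0.0, -0.0]
finger_gap: 44.9
finger_force: 0.0
```

```bash
python3 cs.py
```

```text
scene best (np.float32(25.337122), np.float64(0.0), np.float64(0.0)) zero 25.337122
top best (np.float32(5.5625), np.float64(0.0), np.float64(0.0)) zero 5.5625
```

Request:
nudge_tcp:
  segments: [0, 0, -0.015, 0, 0, 0, 0, 0, -0.045, 0, 0, 0, 0, 0, -0.085, 0, 0, 0, 0, 0, -0.125, 0, 0, 0, 0, 0, -0.15, 0, 0, 0]

```text
clock: 19.5
eef_pos: [411.8, 190.0, 271.3]
eef_rot: [2.465, -0.0, 1.899]
wrist_force: [0.7, -0.4, -0.1]
finger_gap: 45.2
finger_force: 0.0
```

Request:
nudge_tcp:
  segments: [0, 0, 0, 0, 0, 0, 0, 0, 0, 0, 0, 0, 0, 0, 0, 0, 0, 0]

```text
clock: 19.8
eef_pos: [412.9, 190.3, 267.4]
eef_rot: [2.47, 0.0, 1.899]
wrist_force: [0.0, -0.0, -0.1]
finger_gap: 44.8
finger_force: 0.0
```

```bash
python3 cs.py; python3 tip.py
```

Run:
```python
from h import *
for n in I:
    m=omask(manip.camera(n)[0]);k,l,s,c=cv2.connectedComponentsWithStats(m);im0=cv2.imread(f"pics/{n}0.png")[:,:,::-1].copy();k,l0,s0,c0=cv2.connectedComponentsWithStats(omask(im0))
    p=(176,215) if n=="scene" else (219,225);print(n,c[l[p]],s[l[p]],c0[l0[p]],s0[l0[p]])
```

```text
scene best (np.float32(20.291666), np.float64(0.0), np.float64(0.0)) zero 20.291666
top best (np.float32(2.8791666), np.float64(0.0), np.float64(0.0)) zero 2.8791666
scene red n 24 px 422.0 279.7 guardloc [-24.533 -45.132  91.189]
top red n 10 px 411.0 188.8 guardloc [-21.483 -40.181  91.305]
t 20.0 grip [376.502 177.933 316.238] yaw 0.3283726614696317 guardloc [-386.721  406.951  316.238] F [-0.12  -0.215 -0.341] gap 45.07765342437532 0.0 q [ 0.368 -0.434  2.127 -0.036  0.777  0.057]
scene [214.39330544 176.11297071] [197 170  37  13 239] [214.11392405 176.07594937] [197 170  36  13 237]
top [224.42205323 217.91254753] [207 210  36  17 263] [224.42205323 217.91254753] [207 210  36  17 263]
```

The handle is in the same place as at the start within 0.3 px, the red lever is still over, and the hand is clear. I'm handing in.

```bash
python3 -c "
from cell import manip
print(manip.sign_off())"
```

```text
the job is handed in; nothing more can be done
None
```

The red toggle is pulled fully over (about 0.95 of 0.98 rad by camera), the rod is back in its stand within 0.3 px of its starting image position, and the job was handed in at about 20 s with no verdict returned.

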